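Show a child her lost hammer and piggy bank

ROBOT

A 6-joint arm with a two-finger parallel gripper is mounted at the origin on the work surface. World frame = base frame: x ahead of the robot, y to its left, z up, the work surface at z = 0. Lengths are in m, angles in rad, forces in N, time in s.
With the tool pointing down it reaches from about 0.3 to 0.875 m from the base axis. Payload 6.4 kg.
Tool frame: the origin (TCP) lies between the finger pads, 19 mm behind the fingertips; this is the grasp point; z points along the fingers, y is the line along which they close (so a half turn about z gives the same grasp; the last joint's range is limited). The gripper opens to 85 mm and grips with 20 to 120 N. Pads are 22 mm wide; open, the fingers measure 114 mm over their backs; the gripper's body (76 mm by 85 mm) begins 54 mm behind the grasp point. The pads swing forward as they close: fully open they stand 13 mm farther back than shut.
Start: joints at [0.964, 0.181, 1.607, -0, 1.354, -0.206], TCP at [0.224, 0.529, 0.25] pointing down, gripper open.
Joint ranges: [-2.99, 2.99], [-0.89, 2.07], [0.3, 2.58], [-1.14, 4.28], [0, 2.63], [-3.12, 3.12]. Speed limits (rad/s): [2.57, 2.57, 3.01, 3.14, 3.14, 3.14].

INTERFACE

Orientations are given as a unit quaternion [w, x, y, z].
In Python, from bench import get_obs, camera, hand_in gives the robot as it stands.
- The arm moves only by the tool carry_out, never from a script. Its argument "plan" is a list that holds one entry, the list of rows, each a list of 7 numbers: the shift along the world's x, y, z in m, then the turn, a rotation vector about the world's x, y, z in rad, then the opening, from 0 (shut) to 1 (fully open). In form: [[[x, y, z, rx, ry, rz, hand], ...]]. A call has exactly 5 rows; each row is the pose to reach, as a shift and turn from the pose commanded when the call began; what a row does not reach only later rows make up. A row lasts 1/12 s, in which the tool goes at most 41.7 mm and 7.16 degrees, less where a joint would pass 70% of its speed; a pose out of reach is approached as far as the arm can. A call with a gripper value outside its range is refused whole. The fingers move at their own pace and stop on an object; the grip force is fixed at half the most. Time passes only in rows, so rows that repeat a pose let the fingers close, or fill a call up. It gives the time, the measured TCP pose, the force, the opening and the grip force at its end, in the units of the state.
- get_obs(): the state, without advancing time (a new reading comes with each control period).
- camera(name): name is "scene" or "top" or "wrist"; returns a dict with "pixels" (400x640x3 uint8, red, green, blue), "z_map" (400x640 float32, m along the optical axis (not along the pixel's ray), 0 where there is no reading), "camera_matrix" (3x3 intrinsics, pixels), "cam_to_world" (4x4, takes a point from camera to world coordinates). Camera axes: x right, y up, looking along -z (the intrinsics and any distortion apply to the point x, -y, -z); pixel columns grow to the right and rows downward; lengths in m; the calibration is good to about 2 mm. The wrist camera is an equidistant fisheye: a pixel r from the principal point sees the ray r / f radians off the axis. A picture is of the moment at which its call begins.
- hand_in(): hands the job in; it is judged then, once.
The state is a dict: "time_s": time; "q": joint angles; "dq": joint speeds; "joint_efforts": joint torques, N m; "eef_pos": TCP position; "eef_rot": TCP orientation; "wrist_force": force on the tool from outside, world axes, zero at the start; "torque": the same for the moment, N m; "opening": opening from 0.0 (shut) to 1.0 (fully open); "grasp_force": force on a finger pad.
Only numpy, scipy, OpenCV 4.12 (cv2) and the standard library are available. Lean on these libraries where they do the work, as an engineer would, in place of code of your own. Each camera call takes 0.05 s, during which the arm holds its last target. There are 200 camera calls.

TASK

A child has come for her lost things. Gently push the little picket gate wide open with the fingertips, without gripping it; then point straight down at the head of the toy hammer, fingertips a couple of centimetres above it, and stay there for two seconds. Then point in the same way at the coin slot of the smaller of the two piggy banks and finish there, still pointing, with the gate left wide open and none of the toys touched.

Things in the scene. Friction and masses are not known exactly. Their poses are not given: they have to be found in the camera images.
- fence: White picket fence fixed on the table. Origin: on the gate's upright hinge axis, table level. In its frame the closed gate leaf runs from x = 0 to -180 mm, bench on the -y side; it opens to the +y side, which is clear. 24 mm posts at x = 14 and -196 mm, 186 mm high with ball tops; fixed wing to x = 145 mm. Yaw varies.
- gate (a joint): Gate hinge, rad: 0 closed, to 1.45 (stop) as the free end swings away from the bench, clockwise from above. Starts at 0 to 0.35. Light friction (0.1 N m, some damping): stays where left, needs 1 to 3 N at the free end. Leaf 180 mm long: five pickets 26 mm wide, 10 mm gaps, 10 mm thick, 147 to 158 mm high; rails on the far face make it 18 mm thick.
- gate_push (a point): Point on the bench-side face of the gate leaf, 125 mm from the hinge axis, 110 mm above the table; it moves with the gate. It lies 5 mm on the bench side of the vertical plane through the hinge axis and the pickets' middle. Push here, away from the bench. Its frame turns with the leaf: x from free end to hinge, y out of the far face, z up.
- bench: Low ash bench, fixed, 200 x 540 mm (x, y), top 60 mm above the table. Origin under its middle. Its end nearest the gate is at least 60 mm from the closed gate leaf. The six toys on it stand in one row along y, in any order, about 90 mm apart.
- hammer: Wooden toy hammer lying along its own x on the bench: head (a cylinder 64 mm long across, 32 mm in diameter) at x = +60 mm, handle 16 mm thick to a 32 mm ball end at x = -70 mm. Origin midway, at its underside. The head is the end farther from the robot.
- hammer_head (a point): Top middle of the hammer head, 32 mm above the bench. Axes as the hammer's, z up. The point to point at.
- small_pig: The smaller brown ceramic piggy bank: 70 mm long with snout and tail, 46 mm wide, 54 mm high. Origin at its underside, middle; snout to its -x.
- small_pig_slot (a point): Middle of the coin slot on top of the smaller piggy bank's back, 54 mm above the bench, z up. The second point to point at.
- big_pig: The larger brown ceramic piggy bank, same shape: 110 mm long, 72 mm wide, 84 mm high. Bystander, on the bench. Origin at its underside.
- cup: Teal plastic tea cup, 66 mm wide, 58 mm high, with a handle on the side towards the robot. Bystander on the bench. Origin at its underside.
- drum: Tin drum toy, 72 mm in diameter, 61 mm high. Bystander on the bench. Origin at its underside.
- wand: Pink glitter plastic wand lying on the bench, about 180 mm long, 12 mm thick, with a 65 mm star at its +x end. Bystander. Origin at its underside, midway.
- car: Wooden toy car on the table, 90 x 60 x 57 mm. Bystander. Origin at its underside.
- ring: Wooden ring lying on the table, 70 mm in outer diameter, 20 mm high. Bystander. Origin at its underside.
Mind the look-alikes: they are no part of the job. Leave any pink look-alike of the small_pig alone. Several things have the shape of the hammer; the one meant has the colours described above.

How it is judged:
By the outcome, as a careful person would: the job done as asked, in the order asked, and still so for the second after the job is handed in, with the robot touching nothing.
It also fails if it takes over 58 s, if anything falls off the work surface, if the arm or the gripper's body presses on something with over 40 N, if the wrist force passes 120 N, or if a joint passes its speed limit or range.

## Working session

There is one attempt and no reset: what is moved stays moved. The work goes in short steps, Python scripts to look and compute and a tool call to move; the robot and the scene stay as the last step left them, time stands still between calls to the robot, and variables do not carry over. Pictures are saved under pics/ and viewed, at most 10 in all, crops included, and the job is handed in when it is done.

Besides the shell and the picture viewer there is one more tool, called by a JSON object that holds its "fn" and its "kwargs", one argument or row to a line. carry_out: Moves the arm, as the interface text tells. Its arguments: {"type":"object","properties":{"plan":{"type":"array","items":{"type":"array","items":{"type":"array","items":{"type":"number"}}}}},"required":["plan"]}

```bash
mkdir -p pics; cat > h.py <<'E'
import numpy as np, cv2
from bench import get_obs, camera, hand_in
def pts(c):
    z=c["z_map"];K=c["camera_matrix"];T=c["cam_to_world"]
    v,u=np.mgrid[:z.shape[0],:z.shape[1]]
    P=np.stack([(u-K[0,2])/K[0,0]*z,-(v-K[1,2])/K[1,1]*z,-z],-1)
    return P@T[:3,:3].T+T[:3,3]
E
python3 - <<'E'
from h import *
o=get_obs();print({k:np.round(v,3) for k,v in o.items()})
for n in("top","scene"):
    c=camera(n);cv2.imwrite(f"pics/{n}0.png",c["pixels"][...,::-1]);np.savez(f"{n}0.npz",**c)
    print(n,c["cam_to_world"].round(3).tolist(),c["camera_matrix"].round(1).tolist(),(c["z_map"]>0).mean())
E
```

```text
{'time_s': np.float64(0.0), 'q': array([ 0.964,  0.182,  1.608,  0.   ,  1.354, -0.206]), 'dq': array([-0.001, -0.001,  0.001,  0.   ,  0.001,  0.001]), 'joint_efforts': array([ 1.0000e-03, -4.4487e+01, -3.5135e+01, -0.0000e+00,  9.0000e-03,
        0.0000e+00]), 'eef_pos': array([0.224, 0.529, 0.249]), 'eef_rot': array([-0.   ,  0.199,  0.98 , -0.001]), 'wrist_force': array([ 0.176,  0.398, -0.513]), 'torque': array([-0.044, -0.033, -0.006]), 'grasp_force': np.float64(0.0), 'opening': np.float64(1.002)}
top [[0.027, 0.99, -0.136, 0.292], [-1.0, 0.024, -0.018, -0.103], [-0.015, 0.137, 0.991, 1.425], [0.0, 0.0, 0.0, 1.0]] [[470.7, 0.0, 329.3], [0.0, 470.7, 198.2], [0.0, 0.0, 1.0]] 0.996078125
scene [[0.855, -0.427, 0.294, 0.789], [0.518, 0.692, -0.503, -0.672], [0.011, 0.582, 0.813, 1.04], [0.0, 0.0, 0.0, 1.0]] [[371.7, 0.0, 323.8], [0.0, 371.7, 205.2], [0.0, 0.0, 1.0]] 0.9960390625
```

View pics/top0.png

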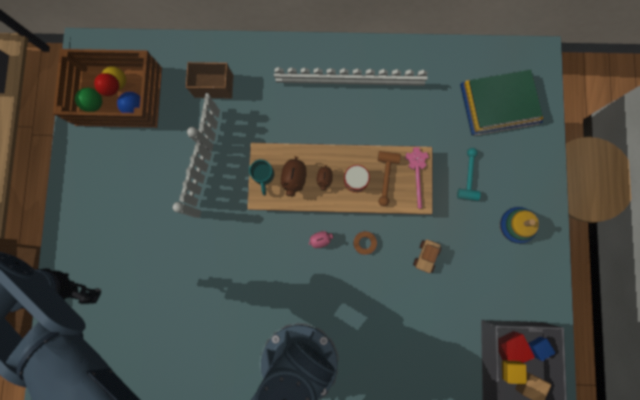

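View pics/scene0.png

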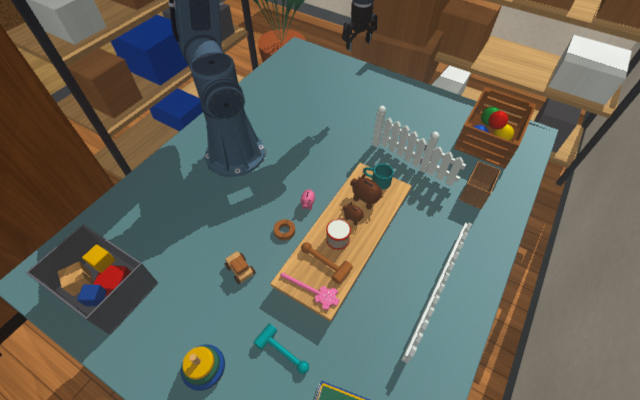

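The top view shows the brown wooden hammer on the bench (head ~(390,157)). A teal hammer on the table at (470,175) is a look-alike and stays alone. The small brown pig is at (324,177), the big one at (294,175), and a pink look-alike at (320,240). The gate runs from the hinge post (192,132), on the wing side, to the post at (179,207). Next I measure from both views and crop.

```bash
python3 - <<'E'
from h import *
D={}
for n in("top","scene"):
    c=np.load(n+"0.npz");P=pts(c);px=c["pixels"];hsv=cv2.cvtColor(px,cv2.COLOR_RGB2HSV);D[n]=P
    print("==",n)
    # white fence
    w=(hsv[...,1]<70)&(hsv[...,2]>110)&(P[...,2]>.03)&(P[...,2]<.2)&(P[...,1]>.05)&(P[...,1]<.5)&(P[...,0]<.8)&(P[...,0]>.2)
    m=w&(P[...,2]>.162)
    k,l,s,ce=cv2.connectedComponentsWithStats(m.astype(np.uint8))
    for i in range(1,k):
        if s[i,4]>3: q=P[l==i];print("post",s[i,4],ce[i].round(1),q.mean(0).round(4),q.max(0).round(3))
    g=w&(P[...,2]>.11)&(P[...,2]<.16);
    k,l,s,ce=cv2.connectedComponentsWithStats(g.astype(np.uint8))
    for i in range(1,k):
        if s[i,4]>4: q=P[l==i];print("pick",s[i,4],ce[i].round(1),np.median(q,0).round(4),q.min(0).round(3),q.max(0).round(3))
    br=(((hsv[...,0]<14)|(hsv[...,0]>172))&(hsv[...,1]>90))&(P[...,2]>.068)&(P[...,2]<.16)&(P[...,0]>.3)&(P[...,0]<.65)&(abs(P[...,1])<.3)
    k,l,s,ce=cv2.connectedComponentsWithStats(br.astype(np.uint8))
    for i in range(1,k):
        if s[i,4]>15:
            q=P[l==i];t=q[q[:,2]>q[:,2].max()-.006];print("brown",s[i,4],ce[i].round(1),q.min(0).round(3),q.max(0).round(3),"top",t.mean(0).round(4),"med",np.median(q,0).round(3))
    cr=px[140:220,240:440] if n=="top" else px[160:300,280:420]
    cv2.imwrite(f"pics/{n}_crop.png",cv2.resize(cr[...,::-1],None,fx=4,fy=4,interpolation=2))
E
```

```text
== top
post 46 [190.2 131.5] [0.6372 0.3049 0.1832] [0.649 0.316 0.189]
post 52 [176.  206.7] [0.4302 0.329  0.1832] [0.443 0.339 0.19 ]
pick 116 [203.4 113. ] [0.7019 0.2862 0.1393] [0.657 0.275 0.116] [0.767 0.3   0.152]
pick 179 [188.3 172.6] [0.5301 0.3169 0.144 ] [0.451 0.293 0.114] [0.618 0.338 0.16 ]
brown 402 [387.  171.8] [ 0.463 -0.277  0.073] [ 0.616 -0.216  0.098] top [ 0.5794 -0.2463  0.0938] med [ 0.581 -0.24   0.087]
brown 673 [292.7 175.9] [ 0.477 -0.008  0.113] [0.587 0.06  0.152] top [0.5218 0.0283 0.1477] med [0.529 0.025 0.137]
brown 264 [323.8 177.3] [ 0.5   -0.081  0.093] [ 0.565 -0.041  0.123] top [ 0.5335 -0.0598  0.1191] med [ 0.533 -0.061  0.11 ]
brown 97 [355.5 186.5] [ 0.498 -0.189  0.068] [ 0.54  -0.118  0.125] top [ 0.5118 -0.1639  0.1215] med [ 0.506 -0.151  0.102]
== scene
post 59 [381.4 110. ] [0.4351 0.3205 0.1757] [0.446 0.337 0.187]
post 68 [434.  136.3] [0.6416 0.2941 0.1761] [0.654 0.307 0.188]
pick 826 [418.6 140.3] [0.5976 0.2968 0.1307] [0.418 0.268 0.11 ] [0.77  0.337 0.16 ]
brown 593 [366.  190.5] [ 0.48  -0.014  0.068] [0.591 0.053 0.151] top [0.5219 0.0208 0.1461] med [0.542 0.007 0.131]
brown 261 [352.8 212.7] [ 0.503 -0.087  0.069] [ 0.573 -0.045  0.117] top [ 0.5366 -0.0646  0.1136] med [ 0.541 -0.072  0.106]
brown 87 [336.5 234.9] [ 0.502 -0.191  0.103] [ 0.571 -0.135  0.123] top [ 0.5394 -0.1731  0.1201] med [ 0.545 -0.178  0.119]
brown 453 [330.  263.9] [ 0.465 -0.283  0.071] [ 0.621 -0.218  0.096] top [ 0.5799 -0.2499  0.0921] med [ 0.59  -0.245  0.086]
```

View pics/top_crop.png

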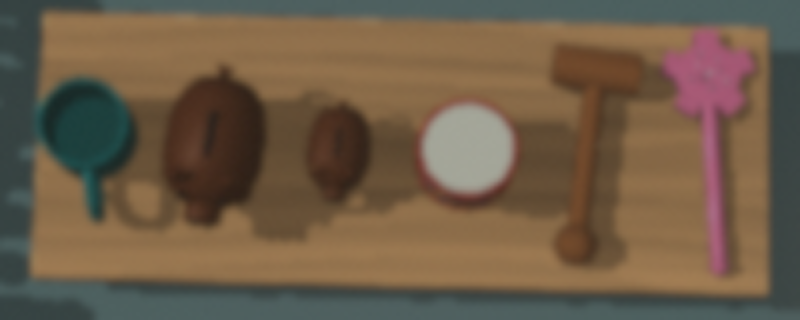

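The crop shows the row left to right: teal cup, big brown pig, small brown pig with its slot at crop (340,140), drum, wooden hammer with its head at crop (597,70), pink wand. The small brown pig and the brown wooden hammer fit the description; the pink pig and the teal hammer do not. Post spacing measures 208 mm against 210 mm expected, and the heights agree.

```bash
python3 - <<'E'
from h import *
def ray(c,u,v,z):
    K=c["camera_matrix"];T=c["cam_to_world"];d=T[:3,:3]@[(u-K[0,2])/K[0,0],-(v-K[1,2])/K[1,1],-1];o=T[:3,3]
    return (o+d*(z-o[2])/d[2]).round(4)
c=np.load("top0.npz");s=np.load("scene0.npz")
print("slot",ray(c,325,175,.114),"head top",ray(c,240+597/4,140+67/4,.092))
# darkest in small pig top region, both views
for d,(u,v) in((c,(325,175)),(s,(353,209))):
    g=d["pixels"][v-8:v+9,u-8:u+9].sum(-1);print(g[::2,::2] if 0 else "",pts(d)[v,u].round(4))
P1=np.array([.6394,.2995]);P2=np.array([.4327,.3247]);xf=(P1-P2)/np.linalg.norm(P1-P2);yf=np.array([-xf[1],xf[0]]);O=P1-.014*xf
print(O,xf)
o=np.array([.224,.529])
def C(t,off,r=.125): return O+xf*(-r*np.cos(t)-off*np.sin(t))+yf*(r*np.sin(t)-off*np.cos(t))
print("entry",C(.04,.07).round(3))
for t in(.04,.1,.2,.4,.6,.8,1,1.2,1.3,1.4): print(t,C(t,.022).round(3))
print("exit",C(1.4,.07).round(3))
E
```

```text
slot [ 0.5385 -0.0643  0.114 ] head top [ 0.6006 -0.2478  0.092 ]
 [ 0.5383 -0.0644  0.1148]
 [ 0.5368 -0.0644  0.1132]
[0.6255029  0.30119428] [ 0.9926501  -0.12101975]
entry [0.491 0.252]
0.04 [0.499 0.3  ]
0.1 [0.499 0.307]
0.2 [0.5  0.32]
0.4 [0.506 0.344]
0.6 [0.517 0.367]
0.8 [0.532 0.387]
1 [0.551 0.404]
1.2 [0.573 0.417]
1.3 [0.585 0.422]
1.4 [0.597 0.425]
exit [0.549 0.423]
```

View pics/scene_crop.png

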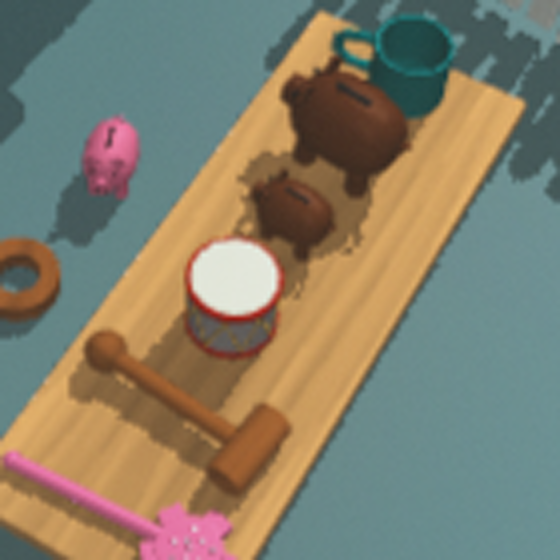

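{"fn": "carry_out", "kwargs": {
  "plan": [
    [[0.03,-0.03,0.03,0,0,0,0],[0.07,-0.06,0.04,0,0,0,0],[0.1,-0.09,0.05,0,0,0,0],[0.13,-0.11,0.05,0,0,0,0],[0.15,-0.13,0.05,0,0,0,0]]
  ]
}}

```text
time_s: 0.52
eef_pos: [0.3751, 0.3992, 0.301]
eef_rot: [0.001, 0.199, 0.98, 0.001]
wrist_force: [0.5, 0.7, -0.0]
opening: 0.297
grasp_force: 0.0
```

The scene crop confirms it: the brown pig's slot is at about crop (295,186), and the wooden head is at the far end of its hammer. Moving to the entry point on the bench side of the gate.

{"fn": "carry_out", "kwargs": {
  "plan": [
    [[0.02,-0.03,0,0,0,0,0],[0.045,-0.06,0,0,0,0,0],[0.07,-0.09,0,0,0,0,0],[0.095,-0.12,0,0,0,0,0],[0.117,-0.147,0,0,0,0,0]]
  ]
}}

```text
time_s: 0.93
eef_pos: [0.4916, 0.251, 0.2996]
eef_rot: [-0.0, 0.199, 0.98, -0.0]
wrist_force: [0.2, 0.2, 0.5]
opening: 0.002
grasp_force: 0.0
```

{"fn": "carry_out", "kwargs": {
  "plan": [
    [[0,0,-0.035,0,0,0,0],[0,0,-0.075,0,0,0,0],[0,0,-0.115,0,0,0,0],[0,0,-0.15,0,0,0,0],[0,0,-0.18,0,0,0,0]]
  ]
}}

```text
time_s: 1.35
eef_pos: [0.4892, 0.2525, 0.1169]
eef_rot: [-0.001, 0.199, 0.98, -0.001]
wrist_force: [0.1, 0.1, -0.6]
opening: 0.003
grasp_force: 0.0
```

```bash
python3 - <<'E'
from h import *
c=camera("scene");cv2.imwrite("pics/s2.png",cv2.resize(c["pixels"][60:260,280:540,::-1],None,fx=3,fy=3,interpolation=2))
o=get_obs();print(o["eef_pos"],o["wrist_force"],o["opening"])
E
```

```text
[0.48560389 0.25139933 0.11115216] [-3.29801805 -2.15149952 -3.53796599] -0.003149276212279163
```

View pics/s2.png

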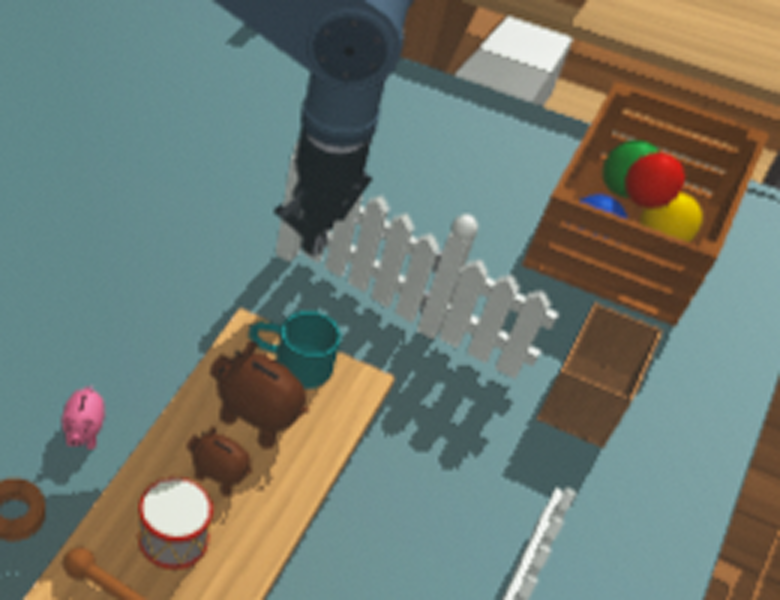

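The gripper is on the bench side of the gate, at picket height and clear of it. I hold briefly to see whether the offset settles.

{"fn": "carry_out", "kwargs": {
  "plan": [
    [[0,0,0,0,0,0,0],[0,0,0,0,0,0,0],[0,0,0,0,0,0,0],[0,0,0,0,0,0,0],[0,0,0,0,0,0,0]]
  ]
}}

```text
time_s: 1.82
eef_pos: [0.492, 0.2535, 0.1222]
eef_rot: [0.002, 0.199, 0.98, 0.001]
wrist_force: [-0.3, 0.3, -0.4]
opening: 0.0
grasp_force: 0.0
```

Only transient overshoot. Now the gentle push along the arc.

{"fn": "carry_out", "kwargs": {
  "plan": [
    [[0.002,0.012,0,0,0,0,0],[0.004,0.024,0,0,0,0,0],[0.006,0.034,0,0,0,0,0],[0.008,0.044,0,0,0,0,0],[0.008,0.054,0,0,0,0,0]]
  ]
}}

```text
time_s: 2.23
eef_pos: [0.4995, 0.3084, 0.1204]
eef_rot: [0.001, 0.199, 0.98, 0.0]
wrist_force: [2.5, -2.6, 2.7]
opening: -0.003
grasp_force: 1.4
```

{"fn": "carry_out", "kwargs": {
  "plan": [
    [[0.0005,0.007,0,0,0,0,0],[0.001,0.014,0,0,0,0,0],[0.003,0.022,0,0,0,0,0],[0.005,0.03,0,0,0,0,0],[0.007,0.038,0,0,0,0,0]]
  ]
}}

```text
time_s: 2.65
eef_pos: [0.506, 0.3457, 0.1201]
eef_rot: [0.0, 0.199, 0.98, -0.0]
wrist_force: [1.3, -1.6, 3.1]
opening: 0.0
grasp_force: 1.6
```

Contact is light (about 2 N). Continuing.

{"fn": "carry_out", "kwargs": {
  "plan": [
    [[0.004,0.009,0,0,0,0,0],[0.009,0.018,0,0,0,0,0],[0.014,0.027,0,0,0,0,0],[0.02,0.035,0,0,0,0,0],[0.026,0.043,0,0,0,0,0]]
  ]
}}

```text
time_s: 3.07
eef_pos: [0.5317, 0.3888, 0.1197]
eef_rot: [-0.0, 0.199, 0.98, -0.0]
wrist_force: [0.0, -2.0, 2.0]
opening: -0.001
grasp_force: 1.4
```

{"fn": "carry_out", "kwargs": {
  "plan": [
    [[0.007,0.007,0,0,0,0,0],[0.015,0.014,0,0,0,0,0],[0.023,0.02,0,0,0,0,0],[0.032,0.025,0,0,0,0,0],[0.041,0.03,0,0,0,0,0]]
  ]
}}

```text
time_s: 3.48
eef_pos: [0.572, 0.4189, 0.1189]
eef_rot: [-0.001, 0.199, 0.98, -0.0]
wrist_force: [-1.9, -1.5, 0.5]
opening: 0.001
grasp_force: 0.0
```

{"fn": "carry_out", "kwargs": {
  "plan": [
    [[0.006,0.002,0,0,0,0,0],[0.012,0.004,0,0,0,0,0],[0.018,0.006,0,0,0,0,0],[0.024,0.008,0,0,0,0,0],[0.024,0.008,0,0,0,0,0]]
  ]
}}

```text
time_s: 3.9
eef_pos: [0.5976, 0.4263, 0.1198]
eef_rot: [0.0, 0.199, 0.98, 0.0]
wrist_force: [-0.3, 0.3, 0.6]
opening: 0.002
grasp_force: 0.0
```

```bash
python3 - <<'E'
from h import *
c=camera("top");P=pts(c);hsv=cv2.cvtColor(c["pixels"],cv2.COLOR_RGB2HSV)
cv2.imwrite("pics/t3.png",cv2.resize(c["pixels"][80:260,100:280,::-1],None,fx=3,fy=3,interpolation=2))
w=(hsv[...,1]<70)&(hsv[...,2]>110)&(P[...,2]>.1)&(P[...,2]<.163)&(P[...,1]>.33)&(P[...,1]<.52)&(P[...,0]>.5)&(P[...,0]<.75)
q=P[w][:,:2];O=np.array([.6255,.3012]);print(len(q))
if len(q)>10:
    d=np.median(q,0)-O;print(q.min(0),q.max(0),"theta",np.pi-np.arctan2(d[1],d[0])-.121)
E
```

```text
51
[0.61750907 0.33061814] [0.63330817 0.41159337] theta 1.44189252935802
```

View pics/t3.png

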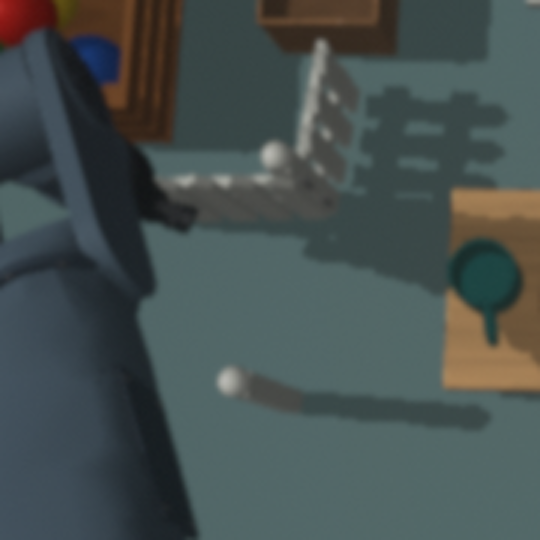

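The gate stands fully open: the leaf runs from (290,190) to (170,195) in the crop, roughly perpendicular to the fence, at about 1.44 rad. Next: back off, lift, and cross to the hammer.

{"fn": "carry_out", "kwargs": {
  "plan": [
    [[-0.015,-0.002,0,0,0,0,0],[-0.04,-0.005,0.005,0,0,0,0],[-0.05,-0.005,0.035,0,0,0,0],[-0.05,-0.005,0.075,0,0,0,0],[-0.05,-0.005,0.11,0,0,0,0]]
  ]
}}

```text
time_s: 4.37
eef_pos: [0.5452, 0.421, 0.231]
eef_rot: [-0.001, 0.199, 0.98, -0.0]
wrist_force: [1.1, 0.5, -0.1]
opening: -0.006
grasp_force: 0.0
```

{"fn": "carry_out", "kwargs": {
  "plan": [
    [[0,0,0.035,0,0,0,0],[0,0,0.065,0,0,0,0],[0.0,-0.02,0.085,0,0,0,0],[0.0,-0.05,0.09,0,0,0,0],[0.0,-0.085,0.09,0,0,0,0]]
  ]
}}

```text
time_s: 4.78
eef_pos: [0.547, 0.3368, 0.3234]
eef_rot: [0.002, 0.198, 0.98, 0.002]
wrist_force: [0.6, -0.9, 0.6]
opening: -0.002
grasp_force: 0.0
```

{"fn": "carry_out", "kwargs": {
  "plan": [
    [[0,-0.037,0,0,0,0,0],[0,-0.074,0,0,0,0,0],[0,-0.111,0,0,0,0,0],[0,-0.148,0,0,0,0,0],[0,-0.185,0,0,0,0,0]]
  ]
}}

```text
time_s: 5.2
eef_pos: [0.5461, 0.1494, 0.3203]
eef_rot: [0.0, 0.199, 0.98, 0.0]
wrist_force: [0.8, -0.2, 0.3]
opening: 0.0
grasp_force: 0.0
```

{"fn": "carry_out", "kwargs": {
  "plan": [
    [[0.005,-0.037,0,0,0,0,0],[0.01,-0.074,0,0,0,0,0],[0.02,-0.111,0,0,0,0,0],[0.03,-0.148,0,0,0,0,0],[0.04,-0.185,0,0,0,0,0]]
  ]
}}

```text
time_s: 5.62
eef_pos: [0.5865, -0.0357, 0.3204]
eef_rot: [0.001, 0.199, 0.98, 0.0]
wrist_force: [0.7, 0.3, -0.0]
opening: 0.0
grasp_force: 0.0
```

{"fn": "carry_out", "kwargs": {
  "plan": [
    [[0.005,-0.037,0,0,0,0,0],[0.01,-0.074,0,0,0,0,0],[0.013,-0.11,0,0,0,0,0],[0.015,-0.14,0,0,0,0,0],[0.015,-0.155,0,0,0,0,0]]
  ]
}}

```text
time_s: 6.03
eef_pos: [0.6012, -0.1927, 0.3198]
eef_rot: [0.0, 0.201, 0.98, -0.001]
wrist_force: [-0.0, 0.4, 0.1]
opening: -0.0
grasp_force: 0.0
```

Now at (0.602, −0.190, 0.32). I finish to y = −0.248, descend, and take a wrist picture to check.

{"fn": "carry_out", "kwargs": {
  "plan": [
    [[0,-0.03,0,0,0,0,0],[0,-0.05,-0.01,0,0,0,0],[0,-0.058,-0.035,0,0,0,0],[0,-0.058,-0.06,0,0,0,0],[0,-0.058,-0.08,0,0,0,0]]
  ]
}}

```text
time_s: 6.45
eef_pos: [0.601, -0.2469, 0.2383]
eef_rot: [-0.0, 0.2, 0.98, 0.0]
wrist_force: [-0.7, 0.7, -0.0]
opening: 0.001
grasp_force: 0.0
```

{"fn": "carry_out", "kwargs": {
  "plan": [
    [[0,0,-0.02,0,0,0,0],[0,0,-0.035,0,0,0,0],[0,0,-0.05,0,0,0,0],[0,0,-0.06,0,0,0,0],[0,0,-0.06,0,0,0,0]]
  ]
}}

```text
time_s: 6.87
eef_pos: [0.6003, -0.2455, 0.1773]
eef_rot: [-0.002, 0.199, 0.98, 0.001]
wrist_force: [-0.6, 0.4, -0.3]
opening: -0.001
grasp_force: 0.0
```

```bash
python3 - <<'E'
from h import *
c=camera("scene");P=pts(c);hsv=cv2.cvtColor(c["pixels"],cv2.COLOR_RGB2HSV)
cv2.imwrite("pics/s4.png",cv2.resize(c["pixels"][130:330,240:440,::-1],None,fx=3,fy=3,interpolation=2))
c=camera("wrist");p=c["pixels"];cv2.imwrite("pics/w4.png",p[...,::-1])
print(get_obs()["eef_pos"])
E
```

```text
[ 0.60172353 -0.24658766  0.1802772 ]
```

View pics/s4.png

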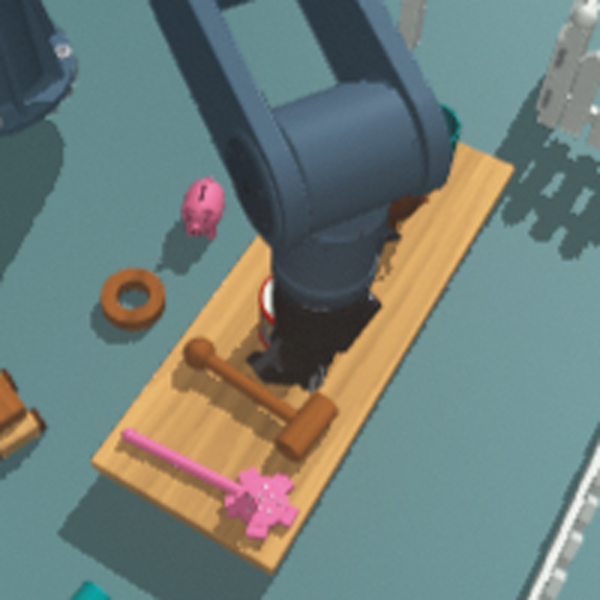

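View pics/w4.png

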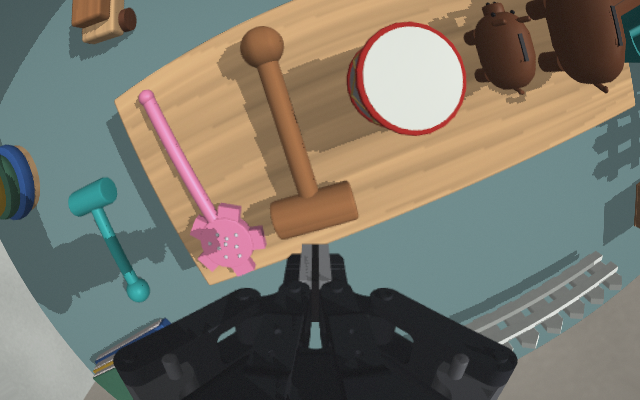

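Both pictures show the fingers above the far edge of the hammer and nothing disturbed. In the wrist view the head centre is near (315,208), the pig's slot at (523,48), and the fingertips at (316,250), offset by parallax. I check the head and slot positions numerically with the fisheye model.

```bash
cat >> h.py <<'E'
def fpts(c):
    z=c["z_map"];K=c["camera_matrix"];T=c["cam_to_world"]
    v,u=np.mgrid[:z.shape[0],:z.shape[1]]
    x=(u-K[0,2])/K[0,0];y=(v-K[1,2])/K[1,1];r=np.hypot(x,y)+1e-9;k=np.tan(r)/r
    P=np.stack([x*k*z,-y*k*z,-z],-1)
    return P@T[:3,:3].T+T[:3,3]
E
python3 - <<'E'
from h import *
c=camera("wrist");P=fpts(c);hsv=cv2.cvtColor(c["pixels"],cv2.COLOR_RGB2HSV)
q=P[175:240,265:365].reshape(-1,3);q=q[(q[:,2]>.076)&(q[:,2]<.1)&(q[:,0]>.58)]
t=q[q[:,2]>.089];print("head",q.min(0).round(4),q.max(0).round(4),t.mean(0).round(4))
print("slot",P[46:51,522:525].mean((0,1)).round(4),"bench",P[120,330].round(4), P[160,340].round(4))
g=c["pixels"][30:70,500:550].sum(-1);m=(g<g.min()+25);v,u=np.nonzero(m);print(len(v),u.mean()+500,v.mean()+30,P[30:70,500:550][m].mean(0).round(4),P[30:70,500:550][m].std(0).round(4))
E
```

```text
head [ 0.58   -0.2797  0.076 ] [ 0.621  -0.2144  0.0938] [ 0.6033 -0.2468  0.0909]
slot [ 0.54   -0.0621  0.1155] bench [ 0.5471 -0.21    0.0603] [ 0.5798 -0.2148  0.0603]
14 520.8571428571429 46.785714285714285 [ 0.5388 -0.0631  0.1146] [0.0062 0.0008 0.0008]
```

The wrist measurements agree: head (0.603, −0.247, 0.092), slot (0.539, −0.0635, 0.114). I descend to 22 mm above the head and hold for more than 2 s.

{"fn": "carry_out", "kwargs": {
  "plan": [
    [[0.001,0.0005,-0.015,0,0,0,0],[0.001,0.0005,-0.028,0,0,0,0],[0.001,0.0005,-0.038,0,0,0,0],[0.001,0.0005,-0.044,0,0,0,0],[0.001,0.0005,-0.047,0,0,0,0]]
  ]
}}

```text
time_s: 7.43
eef_pos: [0.602, -0.2461, 0.1316]
eef_rot: [-0.001, 0.199, 0.98, 0.0]
wrist_force: [-0.7, -0.5, 0.1]
opening: -0.0
grasp_force: 0.0
```

{"fn": "carry_out", "kwargs": {
  "plan": [
    [[0,0,0,0,0,0,0],[0,0,0,0,0,0,0],[0,0,0,0,0,0,0],[0,0,0,0,0,0,0],[0,0,0,0,0,0,0]]
  ]
}}

```text
time_s: 7.85
eef_pos: [0.6029, -0.2466, 0.1336]
eef_rot: [0.0, 0.199, 0.98, -0.0]
wrist_force: [0.3, 0.5, 0.6]
opening: -0.003
grasp_force: 0.0
```

{"fn": "carry_out", "kwargs": {
  "plan": [
    [[0,0,0,0,0,0,0],[0,0,0,0,0,0,0],[0,0,0,0,0,0,0],[0,0,0,0,0,0,0],[0,0,0,0,0,0,0]]
  ]
}}

```text
time_s: 8.27
eef_pos: [0.6026, -0.2464, 0.133]
eef_rot: [0.0, 0.199, 0.98, -0.0]
wrist_force: [0.4, -0.8, 0.0]
opening: -0.003
grasp_force: 0.0
```

{"fn": "carry_out", "kwargs": {
  "plan": [
    [[0,0,0,0,0,0,0],[0,0,0,0,0,0,0],[0,0,0,0,0,0,0],[0,0,0,0,0,0,0],[0,0,0,0,0,0,0]]
  ]
}}

```text
time_s: 8.68
eef_pos: [0.6026, -0.2464, 0.1329]
eef_rot: [-0.0, 0.199, 0.98, 0.0]
wrist_force: [-0.7, -0.2, 0.1]
opening: 0.002
grasp_force: 0.0
```

{"fn": "carry_out", "kwargs": {
  "plan": [
    [[0,0,0,0,0,0,0],[0,0,0,0,0,0,0],[0,0,0,0,0,0,0],[0,0,0,0,0,0,0],[0,0,0,0,0,0,0]]
  ]
}}

```text
time_s: 9.1
eef_pos: [0.6026, -0.2464, 0.133]
eef_rot: [0.0, 0.199, 0.98, -0.0]
wrist_force: [-0.1, 1.0, -0.7]
opening: 0.001
grasp_force: 0.0
```

{"fn": "carry_out", "kwargs": {
  "plan": [
    [[0,0,0,0,0,0,0],[0,0,0,0,0,0,0],[0,0,0,0,0,0,0],[0,0,0,0,0,0,0],[0,0,0,0,0,0,0]]
  ]
}}

```text
time_s: 9.52
eef_pos: [0.6026, -0.2464, 0.133]
eef_rot: [0.0, 0.199, 0.98, -0.0]
wrist_force: [-0.1, 0.0, -0.4]
opening: -0.0
grasp_force: 0.0
```

{"fn": "carry_out", "kwargs": {
  "plan": [
    [[0,0,0,0,0,0,0],[0,0,0,0,0,0,0],[0,0,0,0,0,0,0],[0,0,0,0,0,0,0],[0,0,0,0,0,0,0]]
  ]
}}

```text
time_s: 9.93
eef_pos: [0.6026, -0.2464, 0.133]
eef_rot: [-0.0, 0.199, 0.98, -0.0]
wrist_force: [0.2, 0.1, -0.3]
opening: -0.002
grasp_force: 0.0
```

{"fn": "carry_out", "kwargs": {
  "plan": [
    [[0,0,0,0,0,0,0],[0,0,0,0,0,0,0],[0,0,0,0,0,0,0],[0,0,0,0,0,0,0],[0,0,0,0,0,0,0]]
  ]
}}

```text
time_s: 10.35
eef_pos: [0.6026, -0.2464, 0.133]
eef_rot: [0.0, 0.199, 0.98, -0.0]
wrist_force: [-0.3, 0.7, -0.3]
opening: -0.001
grasp_force: 0.0
```

Held for about 2.9 s. Now to the small pig: up, across, and down to TCP (0.539, −0.0635, 0.155).

{"fn": "carry_out", "kwargs": {
  "plan": [
    [[0,0,0.03,0,0,0,0],[0,0,0.065,0,0,0,0],[0,0,0.095,0,0,0,0],[-0.005,0.01,0.11,0,0,0,0],[-0.015,0.04,0.115,0,0,0,0]]
  ]
}}

```text
time_s: 10.77
eef_pos: [0.5896, -0.2102, 0.2525]
eef_rot: [0.004, 0.201, 0.98, -0.002]
wrist_force: [0.2, 0.0, 0.5]
opening: 0.003
grasp_force: 0.0
```

{"fn": "carry_out", "kwargs": {
  "plan": [
    [[-0.012,0.035,0,0,0,0,0],[-0.024,0.07,0,0,0,0,0],[-0.036,0.105,0,0,0,0,0],[-0.045,0.13,0,0,0,0,0],[-0.0485,0.143,0,0,0,0,0]]
  ]
}}

```text
time_s: 11.18
eef_pos: [0.5378, -0.0604, 0.2481]
eef_rot: [-0.0, 0.198, 0.98, 0.0]
wrist_force: [0.3, 0.5, -0.2]
opening: 0.002
grasp_force: 0.0
```

{"fn": "carry_out", "kwargs": {
  "plan": [
    [[0,0,-0.02,0,0,0,0],[0,0,-0.045,0,0,0,0],[0,0,-0.065,0,0,0,0],[0,0,-0.083,0,0,0,0],[0,0,-0.093,0,0,0,0]]
  ]
}}

```text
time_s: 11.6
eef_pos: [0.5382, -0.0635, 0.1528]
eef_rot: [-0.001, 0.199, 0.98, 0.0]
wrist_force: [0.3, 0.2, 0.0]
opening: -0.004
grasp_force: 0.0
```

{"fn": "carry_out", "kwargs": {
  "plan": [
    [[0,0,0,0,0,0,0],[0,0,0,0,0,0,0],[0,0,0,0,0,0,0],[0,0,0,0,0,0,0],[0,0,0,0,0,0,0]]
  ]
}}

```text
time_s: 12.02
eef_pos: [0.54, -0.0637, 0.1562]
eef_rot: [0.001, 0.199, 0.98, -0.0]
wrist_force: [-0.4, -0.4, -0.5]
opening: 0.002
grasp_force: 0.0
```

```bash
python3 - <<'E'
from h import *
a=camera("scene")["pixels"][60:310,220:520,::-1];c=camera("wrist")["pixels"][100:350,170:470,::-1]
cv2.imwrite("pics/f5.png",cv2.resize(np.hstack([a,c]),None,fx=1.33,fy=1.33,interpolation=2))
print(get_obs()["eef_pos"])
E
```

```text
[ 0.53960679 -0.06359308  0.15582591]
```

View pics/f5.png

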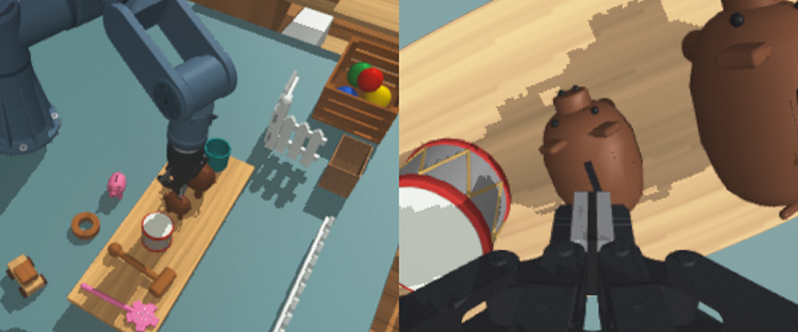

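The fingertips are above the small brown pig's slot (wrist half, ~(592,180)). The gate is wide open (scene half, ~(290,90)) and the toys are in place. I hold two seconds and hand in.

{"fn": "carry_out", "kwargs": {
  "plan": [
    [[0,0,0,0,0,0,0],[0,0,0,0,0,0,0],[0,0,0,0,0,0,0],[0,0,0,0,0,0,0],[0,0,0,0,0,0,0]]
  ]
}}

```text
time_s: 12.53
eef_pos: [0.5391, -0.0634, 0.1549]
eef_rot: [-0.0, 0.199, 0.98, 0.0]
wrist_force: [-0.6, 0.6, 0.5]
opening: -0.002
grasp_force: 0.0
```

{"fn": "carry_out", "kwargs": {
  "plan": [
    [[0,0,0,0,0,0,0],[0,0,0,0,0,0,0],[0,0,0,0,0,0,0],[0,0,0,0,0,0,0],[0,0,0,0,0,0,0]]
  ]
}}

```text
time_s: 12.95
eef_pos: [0.5391, -0.0634, 0.1549]
eef_rot: [-0.0, 0.199, 0.98, 0.0]
wrist_force: [-0.5, -0.2, 0.2]
opening: 0.001
grasp_force: 0.0
```

{"fn": "carry_out", "kwargs": {
  "plan": [
    [[0,0,0,0,0,0,0],[0,0,0,0,0,0,0],[0,0,0,0,0,0,0],[0,0,0,0,0,0,0],[0,0,0,0,0,0,0]]
  ]
}}

```text
time_s: 13.37
eef_pos: [0.5391, -0.0634, 0.155]
eef_rot: [-0.0, 0.199, 0.98, 0.0]
wrist_force: [0.7, 0.0, 0.2]
opening: -0.001
grasp_force: 0.0
```

{"fn": "carry_out", "kwargs": {
  "plan": [
    [[0,0,0,0,0,0,0],[0,0,0,0,0,0,0],[0,0,0,0,0,0,0],[0,0,0,0,0,0,0],[0,0,0,0,0,0,0]]
  ]
}}

```text
time_s: 13.78
eef_pos: [0.5391, -0.0634, 0.155]
eef_rot: [-0.0, 0.199, 0.98, 0.0]
wrist_force: [-0.0, 0.1, -0.2]
opening: -0.001
grasp_force: 0.0
```

{"fn": "carry_out", "kwargs": {
  "plan": [
    [[0,0,0,0,0,0,0],[0,0,0,0,0,0,0],[0,0,0,0,0,0,0],[0,0,0,0,0,0,0],[0,0,0,0,0,0,0]]
  ]
}}

```text
time_s: 14.2
eef_pos: [0.5391, -0.0634, 0.155]
eef_rot: [0.0, 0.199, 0.98, -0.0]
wrist_force: [-0.7, -0.7, -0.5]
opening: 0.003
grasp_force: 0.0
```

```bash
python3 -c "
from h import *
print(get_obs()['eef_pos']);print(hand_in())"
```

```text
[ 0.53912619 -0.06342078  0.15497442]
the job is handed in; nothing more can be done
None
```

Job handed in at about 14 s: gate pushed open to about 1.44 rad, hammer head pointed at for about 2.9 s, and the arm left pointing about 22 mm above the small brown pig's slot, with no toys touched.

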